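# Feed the white screw caps into the channel

### The job

Tip up the tray that holds the white screw caps by its handle, so that all three caps slide along the blue guide rail and down into the steel channel in single file; then lower the tray back to level and let go. Do not touch the caps with the fingers, and leave the feeder with the black caps alone.

Things in the scene. Friction and masses are not known exactly. Their poses are not given: they have to be found in the camera images.
- feeder_w: cap feeder with the white caps, fixed. Tilting steel tray (inside 190 x 150 mm, walls 22 mm high, level at rest, floor 75 mm above the worktop) and a fixed channel. Origin on the worktop under the middle of the tray's hinge edge; +x runs level from hinge to handle, z up. A blue guide rail on the tray, 35 deg to x, leads to an outlet at the -y end of the hinge edge
- tray_w (a joint): tilt of the white caps' tray about its hinge (line along feeder y at x 0, z 75 mm): 0 level, positive with the handle raised, stop at 0.62 rad. 0.45 kg, damped: let go, it sinks back to level. Tray and channel are slippery: caps start to slide at 0.15 to 0.3 rad; held at 0.5 rad or more, all run along the rail into the channel in about 2 s
- handle_w (a point): middle of the red handle bar of the white caps' tray: round, 12 mm thick, 88 mm clear span along feeder y, 202 mm from the hinge and 50 mm above the tray floor (125 mm above the worktop at rest). Free all round; grip or hook it from above. It can turn between the fingers as the tray swings
- channel_w (a point): middle of the channel's mouth at the tray's outlet, on the hinge line (feeder x 0, y -54, z 75 mm). The open steel channel, 46 mm wide and 22 mm deep, runs 125 mm from here towards feeder -x, falling at 22 deg to an end stop
- white_cap_0: white screw cap, 34 mm across, 15 mm high, open side down, lying on the tray; origin at the middle of its underside
- white_cap_1: white screw cap, 34 mm across, 15 mm high, open side down, lying on the tray; origin at the middle of its underside
- white_cap_2: white screw cap, 34 mm across, 15 mm high, open side down, lying on the tray; origin at the middle of its underside
- tray_b (a joint): tilt of the tray of the other feeder, which is alike but has a 58 mm channel and larger black caps (45 mm): 0 level, positive with its handle raised; to be left alone

How it is judged:
By the outcome, as a careful person would: the job done as asked, in the order asked, and still so for the second after the job is handed in, with the robot touching nothing.
It also fails if it takes over 38 s, if anything falls off the work surface, if the arm or the gripper's body presses on something with over 40 N, if the wrist force passes 120 N, or if a joint passes its speed limit or range.

### The arm

A 6-joint arm with a two-finger parallel gripper is mounted at the origin on a cart in front of the work surface, level with it; the furniture and walls round the work are solid. World frame = base frame: x ahead of the robot, y to its left, z up, the work surface at z = 0. Lengths are in m, angles in rad, forces in N, time in s.
With the tool pointing down it reaches from about 0.35 to 0.975 m from the base axis. Payload 4.9 kg.
Tool frame: the origin (TCP) lies midway between the tips of the shut fingers; the grasp point (between the pads) lies 19 mm behind it (manip.pinch_z is the x of the grasp point in the tool frame, in m); x points along the fingers, y is the direction in which the jaws open and shut, and the axes are right-handed (so a half turn about x gives the same grasp; the last joint's range is limited). The gripper opens to 85 mm and grips with 20 to 120 N. Pads are 22 mm wide; open, the fingers measure 114 mm over their backs; the gripper's body (76 mm by 85 mm) begins 54 mm behind the grasp point. The pads swing forward as they close: fully open they stand 13 mm farther back than shut.
Start: joints at [-1.448, 0.053, 1.613, -0, 1.476, -0.119], TCP at [0.15, -0.607, 0.231] pointing down, gripper open.
Joint ranges: [-3.01, 3.01], [-1.01, 2.22], [0.06, 2.58], [-1.02, 4.17], [0.09, 2.62], [-3.14, 3.14]. Speed limits (rad/s): [2.57, 2.57, 3.14, 3.14, 3.14, 3.14].

### API

Orientations are given as a unit quaternion [w, x, y, z].
In Python, from plant import sensors, cams, workorder, manip gives the robot as it stands.
- The arm moves only by the tool drive_tool, never from a script. Its argument "series" is a list of rows, each an object of numbers: "x", "y", "z": the shift along the tool's x, y, z in units of 25 mm (1.0 is 25 mm); "ax", "ay", "az": the turn, a rotation vector about the tool's x, y, z in units of 5 degrees (1.0 is 5 degrees). A call has 1 to 5 rows; each row is the pose to reach, as a shift and turn from the pose commanded when the call began, along the tool's axes at that moment; what a row does not reach only later rows make up. A row lasts 1/12 s, in which the tool goes at most 41.7 mm and 7.16 degrees, less where a joint would pass 70% of its speed; a pose out of reach is approached as far as the arm can. A call with a gripper value outside its range is refused whole. "hand" is the opening, from 0 (shut) to 1 (fully open), set as the call begins (left out, the last holds). The fingers move at their own pace and stop on an object; the grip force is fixed at half the most. Time passes only in rows, so rows that repeat a pose let the fingers close. It gives the time, the measured TCP pose, the force and the opening at its end, in the units of the state.
- sensors.state(): the state, without advancing time (a new reading comes with each control period).
- cams.grab_frame(name): name is "scene" or "top"; returns a dict with "img" (400x640x3 uint8, blue, green, red), "camera_matrix" (3x3 intrinsics, pixels), "cam_to_world" (4x4, takes a point from camera to world coordinates). Camera axes: x right, y down, z forward; pixel columns grow to the right and rows downward; lengths in m; the calibration is good to about 2 mm. A picture is of the moment at which its call begins. There is no depth.
- workorder.job_done(): hands the job in, once; it reports no verdict.
The state is a dict: "time": time; "joint_pos": joint angles; "joint_vel": joint speeds; "joint_efforts": joint torques, N m; "tool_pos": TCP position; "tool_rot": TCP orientation; "contact_force": force on the tool from outside, world axes, zero at the start; "ft_torque": the same for the moment, N m; "gripper_width": opening from 0.0 (shut) to 1.0 (fully open).
Only numpy, scipy, OpenCV 4.12 (cv2) and the standard library are available. Lean on these libraries where they do the work, as an engineer would, in place of code of your own. Each camera call takes 0.05 s, during which the arm holds its last target.

## Working session

There is one attempt and no reset: what is moved stays moved. The work goes in short steps, Python scripts to look and compute and a tool call to move; the robot and the scene stay as the last step left them, time stands still between calls to the robot, and variables do not carry over. Pictures are saved under pics/ and viewed, and the job is handed in when it is done.

Besides the shell and the picture viewer there is one more tool, called after ">>>" as name([rows], argument=value, ...), one row to a line, values as JSON. drive_tool: Moves the arm, as the interface text tells. Its arguments: {"type":"object","properties":{"series":{"type":"array","items":{"type":"object","properties":{"x":{"type":"number"},"y":{"type":"number"},"z":{"type":"number"},"ax":{"type":"number"},"ay":{"type":"number"},"az":{"type":"number"}}}},"hand":{"type":"number"}},"required":["series"]}

```bash
mkdir -p pics; ls
python3 - <<'E'
from plant import sensors, cams, workorder, manip
import cv2
print(sensors.state()); print(manip.pinch_z)
for n in("scene","top"):
    f=cams.grab_frame(n); cv2.imwrite(f"pics/{n}0.png",f["img"]); print(n,f["camera_matrix"].tolist(),f["cam_to_world"].round(4).tolist())
E
```

```text
pics
{'time': 0.0, 'joint_pos': array([-1.44799402e+00,  5.33701558e-02,  1.61430088e+00, -1.47849782e-06,
        1.47598930e+00, -1.18987442e-01]), 'joint_vel': array([-0.00054852,  0.00130871,  0.0004002 ,  0.00021285, -0.00085355,
       -0.00036163]), 'joint_efforts': array([ 2.53020364e-03, -3.93685126e+01, -3.70171380e+01,  7.01623003e-05,
        7.13919828e-03,  9.15727270e-06]), 'tool_pos': array([ 0.14958117, -0.60619458,  0.23005066]), 'tool_rot': array([-0.08454647, -0.70194339, -0.08600854,  0.70194722]), 'contact_force': array([-0.11921232, -0.17314713,  0.28494538]), 'ft_torque': array([-0.07912386,  0.01821542,  0.00723684]), 'gripper_width': 1.0036307627671466}
-0.0187
scene [[504.96878873296555, 0.0, 323.2480409596499], [0.0, 504.96878873296555, 195.91206827263446], [0.0, 0.0, 1.0]] [[-0.5441, -0.4708, 0.6944, -0.4428], [-0.839, 0.3128, -0.4452, 0.6014], [-0.0076, -0.8249, -0.5653, 0.8668], [0.0, 0.0, 0.0, 1.0]]
top [[408.1417303868089, 0.0, 325.475312383275], [0.0, 408.1417303868089, 201.90605668460756], [0.0, 0.0, 1.0]] [[-0.0099, -0.9989, 0.0464, 0.4768], [-0.9999, 0.0098, -0.0023, -0.0069], [0.0019, -0.0464, -0.9989, 0.9944], [0.0, 0.0, 0.0, 1.0]]
```

View pics/scene0.png

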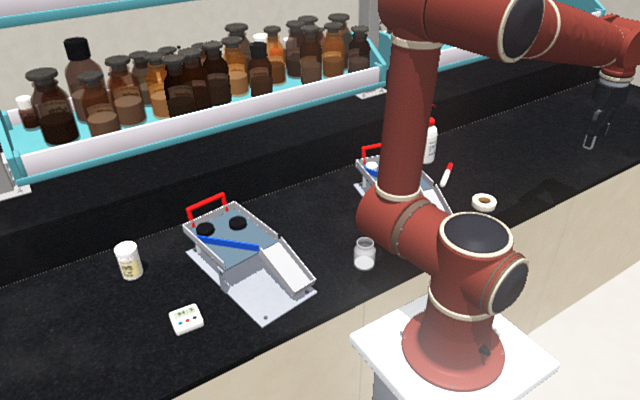

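View pics/top0.png

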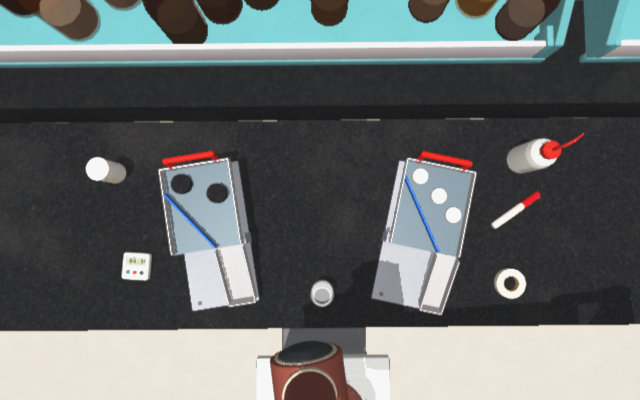

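The top view shows the white feeder: red handle near (446,158), caps at (420,176), (439,196), (453,215), channel near (440,282). The scene view shows its handle partly, near (372,150), behind the arm.

```bash
cat > h.py <<'E'
import numpy as np
def ray(f,u,v,z):
    K=f["camera_matrix"];T=np.array(f["cam_to_world"])
    d=T[:3,:3]@np.linalg.solve(K,[u,v,1]);o=T[:3,3]
    return o+d*(z-o[2])/d[2]
E
python3 - <<'E'
from plant import cams,sensors
import cv2,numpy as np
from h import ray
f=cams.grab_frame("top");im=f["img"].astype(int)
b,g,r=im[...,0],im[...,1],im[...,2]
def comp(m,x0,x1,y0,y1,mina=20):
    k=np.zeros(m.shape,np.uint8);k[y0:y1,x0:x1]=m[y0:y1,x0:x1]
    n,l,s,c=cv2.connectedComponentsWithStats(k)
    return [(s[i],c[i],(l==i).astype(np.uint8)) for i in range(1,n) if s[i][4]>=mina]
red=(r>150)&(g<70)&(b<70)
for s,c,m in comp(red,400,490,140,180):
    R=cv2.minAreaRect(cv2.findNonZero(m));B=cv2.boxPoints(R)
    print("red",s,c,R)
    for p in B: print(p,ray(f,*p,0.125).round(4))
    print("ctr",ray(f,*R[0],0.128).round(4))
wh=(r>215)&(g>215)&(b>215)
for s,c,m in comp(wh,395,470,160,235,80): print("cap",s,c,ray(f,*c,0.09).round(4))
blue=(b>150)&(r<80)&(g<120)
for s,c,m in comp(blue,395,470,160,260):
    R=cv2.minAreaRect(cv2.findNonZero(m));print("blue",R,[ray(f,*p,0.085).round(3).tolist() for p in cv2.boxPoints(R)])
crop=f["img"][130:330,350:510];cv2.imwrite("pics/crop.png",cv2.resize(crop,None,fx=3,fy=3,interpolation=cv2.INTER_CUBIC))
f=cams.grab_frame("scene");cv2.imwrite("pics/crops.png",cv2.resize(f["img"][130:230,340:460],None,fx=5,fy=5,interpolation=cv2.INTER_CUBIC))
E
```

```text
red [418 151  55  19 340] [445.84705882 158.90588235] ((445.064697265625, 160.18368530273438), (53.906585693359375, 9.68581771850586), 11.560131072998047)
[417.68765 159.52702] [ 0.6063 -0.2075  0.125 ]
[419.62863 150.03767] [ 0.6267 -0.2121  0.125 ]
[472.44174 160.84035] [ 0.6023 -0.3249  0.125 ]
[470.50076 170.3297 ] [ 0.5819 -0.3202  0.125 ]
ctr [ 0.6038 -0.2653  0.128 ]
cap [395 162   8  42 121] [397.90082645 179.8677686 ] [ 0.5664 -0.1706  0.09  ]
cap [413 169  15  15 183] [420.13661202 175.86338798] [ 0.5748 -0.2203  0.09  ]
cap [432 188  15  16 184] [438.78804348 195.49456522] [ 0.5307 -0.2608  0.09  ]
cap [446 207  15  16 189] [453.03703704 214.66666667] [ 0.4878 -0.2915  0.09  ]
```

View pics/crop.png

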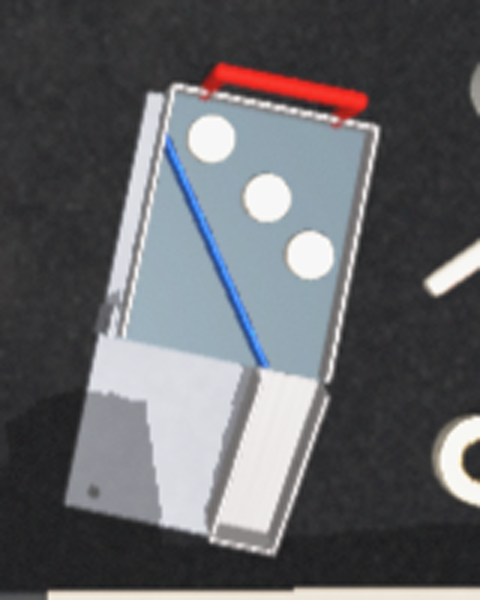

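View pics/crops.png

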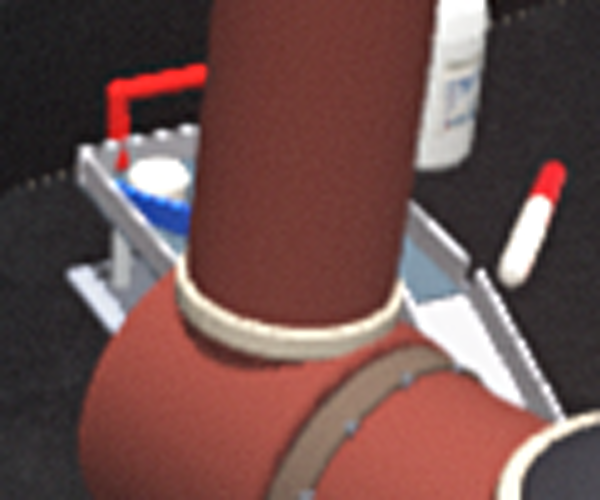

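```bash
cat >> h.py <<'E'
from scipy.spatial.transform import Rotation as R
def tool(s):
    q=s["tool_rot"];return R.from_quat([q[1],q[2],q[3],q[0]])
def rel(s,p,Rt):
    r=tool(s);d=r.inv().apply(np.array(p)-s["tool_pos"])/0.025
    a=np.degrees((r.inv()*Rt).as_rotvec())/5
    return d.round(2),a.round(2)
E
python3 - <<'E'
from plant import cams,sensors
import cv2,numpy as np
from h import *
f=cams.grab_frame("top");im=f["img"].astype(int)
b,g,r=im[...,0],im[...,1],im[...,2]
red=(r>150)&(g<70)&(b<70)
P=[]
for u in range(424,470):
    vs=np.where(red[140:180,u])[0]+140
    P.append((u,vs.min()))
P=np.array(P,float);k=np.polyfit(P[:,0],P[:,1],1)
cols=np.where(red[140:180,400:490].any(0))[0]+400
print(k,cols.min(),cols.max())
u0,u1=cols.min(),cols.max()
A=[ray(f,u,np.polyval(k,u)+2.6,0.125) for u in (u0,u1+1)]
print(A[0].round(4),A[1].round(4),np.linalg.norm(A[0]-A[1]),(A[0]+A[1])/2)
d=A[0]-A[1]; print("yaw feeder",np.degrees(np.arctan2(-d[0],d[1])))
s=sensors.state();M=tool(s).as_matrix();print(M.round(3),"time",s["time"])
yaw=np.arctan2(-d[0],d[1]); ex=np.array([np.cos(yaw),np.sin(yaw),0])
for sg in(1,-1):
    X=np.array([0,0,-1.]);Y=sg*ex;Z=np.cross(X,Y)
    Rt=R.from_matrix(np.c_[X,Y,Z])
    print(sg,rel(s,[*((A[0]+A[1])/2)[:2],0.20],Rt))
h=((A[0]+A[1])/2); o=h-0.202*ex; ey=np.array([-ex[1],ex[0],0])
print("hinge",o)
for c in ([.5748,-.2203,.09],[.5307,-.2608,.09],[.4878,-.2915,.09]): print("cap feeder xy",((c-o)@ex).round(3),((c-o)@ey).round(3))
print("channel px ray",[ (((p-o)@ex).round(3),((p-o)@ey).round(3)) for p in (ray(f,350+327/3,130+380/3,.095),ray(f,350+250/3,130+368/3,.095),ray(f,350+376/3,130+128/3,.097),ray(f,350+170/3,130+88/3,.097))])
E
```

```text
[ 0.20894234 62.75072464] 418 471
[ 0.621  -0.2085  0.125 ] [ 0.5956 -0.3238  0.125 ] 0.11805854794129525 [ 0.60829116 -0.26611355  0.125     ]
yaw feeder -12.447090384030767
[[-0.     0.239 -0.971]
 [ 0.001 -0.971 -0.239]
 [-1.    -0.001 -0.   ]] time 0.25
1 (array([  1.24,  -8.83, -21.07]), array([-1.274e+01, -1.000e-02,  1.000e-02]))
-1 (array([  1.24,  -8.83, -21.07]), array([2.326e+01, 1.000e-02, 1.000e-02]))
hinge [ 0.41103907 -0.22257488  0.125     ]
cap feeder xy 0.159 0.038
cap feeder xy 0.125 -0.012
cap feeder xy 0.09 -0.051
channel px ray [(np.float64(0.002), np.float64(-0.08)), (np.float64(-0.001), np.float64(-0.023)), (np.float64(0.19), np.float64(-0.079)), (np.float64(0.188), np.float64(0.075))]
```

>>> drive_tool([
  {"y": -0.6, "z": -1.5, "ax": -0.9},
  {"y": -1.2, "z": -3, "ax": -1.8},
  {"y": -1.8, "z": -4.5, "ax": -2.7},
  {"y": -2.4, "z": -6, "ax": -3.6},
  {"y": -3, "z": -7.5, "ax": -4.5},
])

```text
schema error: expected keys x, y, z, ax, ay, az
```

```bash
cat > t.py <<'E'
import sys
from plant import sensors
from h import *
yaw=np.radians(-12);ex=np.array([np.cos(yaw),np.sin(yaw),0])
X=np.array([0,0,-1.]);Rt=R.from_matrix(np.c_[X,ex,np.cross(X,ex)])
s=sensors.state()
p=[float(v) for v in sys.argv[1:4]]
print(s["time"],s["tool_pos"].round(4),s["joint_pos"].round(2),*rel(s,p,Rt))
E
python3 t.py .6065 -.271 .2
```

```text
0.25 [ 0.1496 -0.6065  0.2307] [-1.45  0.05  1.61 -0.    1.48 -0.12] [  1.24  -8.65 -20.96] [-1.283e+01 -1.000e-02  1.000e-02]
```

>>> drive_tool([
  {"x": 0, "y": -0.6, "z": -1.5, "ax": -0.9, "ay": 0, "az": 0},
  {"x": 0, "y": -1.2, "z": -3, "ax": -1.8, "ay": 0, "az": 0},
  {"x": 0, "y": -1.8, "z": -4.5, "ax": -2.7, "ay": 0, "az": 0},
  {"x": 0, "y": -2.4, "z": -6, "ax": -3.6, "ay": 0, "az": 0},
  {"x": 0, "y": -3, "z": -7.5, "ax": -4.5, "ay": 0, "az": 0},
])

```text
time: 0.67
tool_pos: [0.3149, -0.4878, 0.2313]
tool_rot: [0.222, 0.671, 0.222, -0.671]
contact_force: [0.6, -0.5, 0.2]
gripper_width: 0.999
```

```bash
python3 t.py .6065 -.271 .2
```

```text
0.6667 [ 0.3149 -0.4878  0.2313] [-1.13 -0.05  1.72  0.    1.48 -0.19] [  1.25  -0.02 -14.53] [-8.29 -0.   -0.  ]
```

>>> drive_tool([
  {"x": 0, "y": 0, "z": -1.5, "ax": -0.9, "ay": 0, "az": 0},
  {"x": 0, "y": 0, "z": -3, "ax": -1.8, "ay": 0, "az": 0},
  {"x": 0, "y": 0, "z": -4.5, "ax": -2.7, "ay": 0, "az": 0},
  {"x": 0, "y": 0, "z": -6, "ax": -3.6, "ay": 0, "az": 0},
  {"x": 0, "y": 0, "z": -7.5, "ax": -4.5, "ay": 0, "az": 0},
], hand=0.7)

```text
time: 1.08
tool_pos: [0.466, -0.3765, 0.2313]
tool_rot: [-0.349, -0.615, -0.349, 0.615]
contact_force: [-0.1, -1.8, -0.0]
gripper_width: 0.702
```

```bash
python3 t.py .6065 -.271 .2
```

```text
1.0833 [ 0.466  -0.3765  0.2313] [-0.8  -0.01  1.67 -0.    1.47 -0.26] [ 1.25  2.65 -6.51] [-3.78  0.   -0.  ]
```

>>> drive_tool([
  {"x": 0, "y": 0.6, "z": -1.4, "ax": -0.8, "ay": 0, "az": 0},
  {"x": 0, "y": 1.2, "z": -2.8, "ax": -1.6, "ay": 0, "az": 0},
  {"x": 0, "y": 1.8, "z": -4.2, "ax": -2.4, "ay": 0, "az": 0},
  {"x": 0, "y": 2.4, "z": -5.6, "ax": -3.2, "ay": 0, "az": 0},
  {"x": 0, "y": 2.6, "z": -6.2, "ax": -3.7, "ay": 0, "az": 0},
])

```text
time: 1.5
tool_pos: [0.6034, -0.2758, 0.231]
tool_rot: [0.444, 0.551, 0.444, -0.55]
contact_force: [-0.8, -0.1, 0.3]
gripper_width: 0.699
```

>>> drive_tool([
  {"x": 0, "y": 0, "z": 0, "ax": 0, "ay": 0, "az": 0},
  {"x": 0, "y": 0, "z": 0, "ax": 0, "ay": 0, "az": 0},
])

```text
time: 1.67
tool_pos: [0.6006, -0.2785, 0.2309]
tool_rot: [-0.442, -0.551, -0.442, 0.552]
contact_force: [0.5, -1.0, 0.5]
gripper_width: 0.703
```

```bash
python3 t.py .6065 -.271 .105
python3 - <<'E'
from plant import cams
import cv2
for n,c in(("top",(130,300,350,540)),("scene",(80,230,320,480))):
    f=cams.grab_frame(n)["img"];cv2.imwrite(f"pics/{n}1.png",cv2.resize(f[c[0]:c[1],c[2]:c[3]],None,fx=4,fy=4) if 1 else 0)
E
```

```text
1.6667 [ 0.6006 -0.2785  0.2309] [-0.55  0.14  1.52 -0.    1.48 -0.33] [ 5.04  0.17 -0.35] [-0.12  0.    0.01]
```

View pics/top1.png

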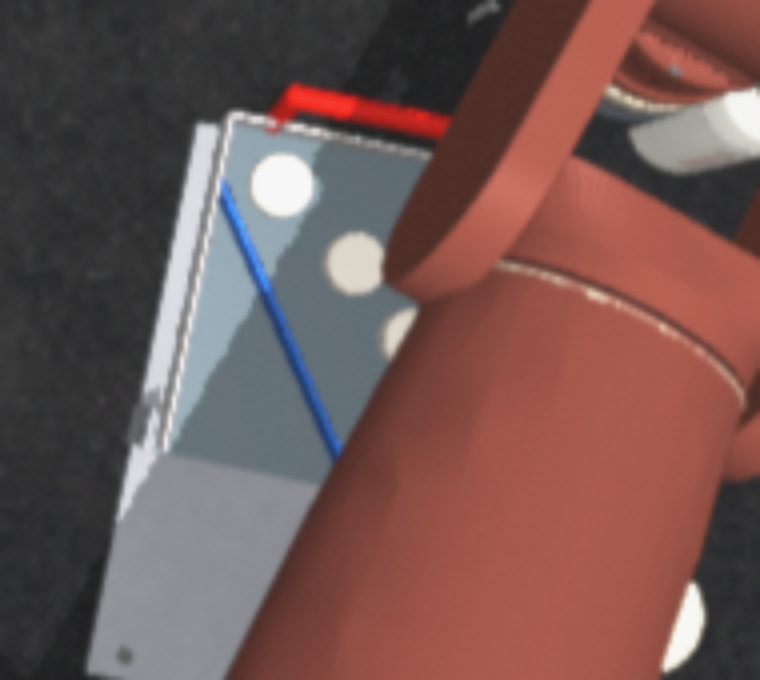

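View pics/scene1.png

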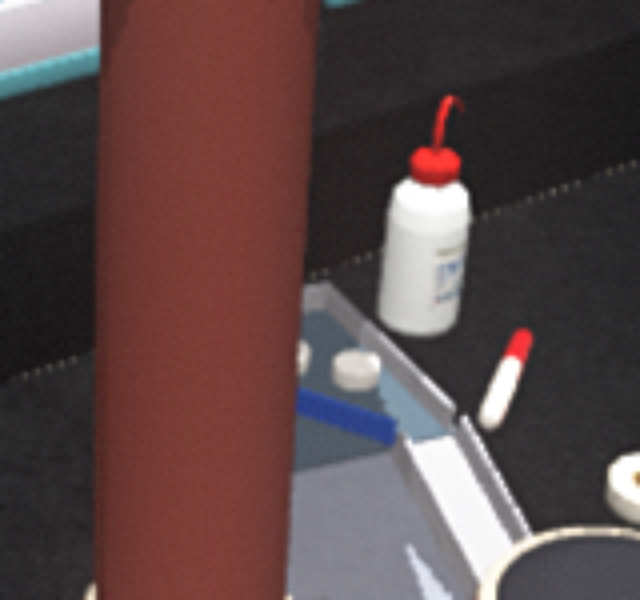

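The arm hides the gripper in both views. The bar is at top crop (290..450, 88..130), unmoved, and the caps still lie in place. The measured geometry agrees with the tray walls to within 2 mm, so I'll go down with force checks.

>>> drive_tool([
  {"x": 0.6, "y": 0.17, "z": -0.35, "ax": -0.12, "ay": 0, "az": 0},
  {"x": 1.2, "y": 0.17, "z": -0.35, "ax": -0.12, "ay": 0, "az": 0},
  {"x": 1.8, "y": 0.17, "z": -0.35, "ax": -0.12, "ay": 0, "az": 0},
  {"x": 2.4, "y": 0.17, "z": -0.35, "ax": -0.12, "ay": 0, "az": 0},
  {"x": 3, "y": 0.17, "z": -0.35, "ax": -0.12, "ay": 0, "az": 0},
])

```text
time: 2.18
tool_pos: [0.6055, -0.2712, 0.1533]
tool_rot: [-0.444, -0.55, -0.445, 0.55]
contact_force: [1.3, 0.2, 0.3]
gripper_width: 0.697
```

>>> drive_tool([
  {"x": 0.5, "y": 0, "z": 0, "ax": 0, "ay": 0, "az": 0},
  {"x": 1, "y": 0, "z": 0, "ax": 0, "ay": 0, "az": 0},
  {"x": 1.5, "y": 0, "z": 0, "ax": 0, "ay": 0, "az": 0},
  {"x": 2, "y": 0, "z": 0, "ax": 0, "ay": 0, "az": 0},
  {"x": 2, "y": 0, "z": 0, "ax": 0, "ay": 0, "az": 0},
])

```text
time: 2.6
tool_pos: [0.6049, -0.2703, 0.1024]
tool_rot: [-0.443, -0.549, -0.447, 0.55]
contact_force: [-0.2, 0.8, -0.8]
gripper_width: 0.699
```

```bash
python3 t.py .6065 -.271 .106
```

```text
2.6 [ 0.6049 -0.2703  0.1024] [-0.53  0.25  1.62  0.    1.28 -0.32] [-0.14  0.07  0.01] [-0.01 -0.02  0.06]
```

Close on the bar.

>>> drive_tool([
  {"x": -0.1, "y": 0, "z": 0, "ax": 0, "ay": 0, "az": 0},
  {"x": -0.1, "y": 0, "z": 0, "ax": 0, "ay": 0, "az": 0},
  {"x": -0.1, "y": 0, "z": 0, "ax": 0, "ay": 0, "az": 0},
  {"x": -0.1, "y": 0, "z": 0, "ax": 0, "ay": 0, "az": 0},
  {"x": -0.1, "y": 0, "z": 0, "ax": 0, "ay": 0, "az": 0},
], hand=0)

```text
time: 3.02
tool_pos: [0.6081, -0.2719, 0.1106]
tool_rot: [0.446, 0.55, 0.443, -0.549]
contact_force: [3.5, -0.4, 1.5]
gripper_width: 0.115
```

>>> drive_tool([
  {"x": 0, "y": 0, "z": 0, "ax": 0, "ay": 0, "az": 0},
  {"x": 0, "y": 0, "z": 0, "ax": 0, "ay": 0, "az": 0},
])

```text
time: 3.18
tool_pos: [0.6081, -0.2719, 0.1106]
tool_rot: [0.446, 0.55, 0.443, -0.549]
contact_force: [4.1, -0.9, 3.1]
gripper_width: 0.115
```

```bash
python3 t.py .6065 -.271 .106
```

```text
3.1833 [ 0.6081 -0.2719  0.1106] [-0.53  0.24  1.61  0.    1.28 -0.32] [ 0.18 -0.07 -0.02] [-0.01  0.01 -0.05]
```

Gripped: the opening stopped at 0.115, about the bar's thickness. Now I'll raise it along the arc, to 0.25 rad first.

>>> drive_tool([
  {"x": -0.4, "y": -0.1, "z": 0, "ax": 0, "ay": 0, "az": 0},
  {"x": -0.8, "y": -0.24, "z": 0, "ax": 0, "ay": 0, "az": 0},
  {"x": -1.18, "y": -0.4, "z": 0, "ax": 0, "ay": 0, "az": 0},
  {"x": -1.56, "y": -0.56, "z": 0, "ax": 0, "ay": 0, "az": 0},
  {"x": -1.93, "y": -0.75, "z": 0, "ax": 0, "ay": 0, "az": 0},
])

```text
time: 3.6
tool_pos: [0.5908, -0.268, 0.1585]
tool_rot: [0.447, 0.551, 0.442, -0.548]
contact_force: [9.6, -1.3, -0.9]
gripper_width: 0.114
```

Run:
```python
from plant import sensors,cams
import cv2
s=sensors.state();print(s)
for n,c in(("top",(130,300,350,540)),("scene",(80,230,320,480))):
    f=cams.grab_frame(n)["img"];cv2.imwrite(f"pics/{n}2.png",cv2.resize(f[c[0]:c[1],c[2]:c[3]],None,fx=3,fy=3))
```

```text
{'time': 3.6, 'joint_pos': array([-0.54138069,  0.15518095,  1.62658861,  0.00195901,  1.35213037,
       -0.33146167]), 'joint_vel': array([-0.0306073 , -0.22746553,  0.05462427,  0.00028474,  0.1682802 ,
       -0.02865261]), 'joint_efforts': array([ -1.27490278, -40.71458101, -30.99369049,  -0.98189313,
         2.67105684,  -0.07148155]), 'tool_pos': array([ 0.59075349, -0.26801979,  0.15848671]), 'tool_rot': array([ 0.44707113,  0.55128631,  0.44242223, -0.54815452]), 'contact_force': array([ 9.5705314 , -1.30527329, -0.85244845]), 'ft_torque': array([-0.36231786, -1.70656422, -0.12572828]), 'gripper_width': 0.11433117124091799}
```

View pics/top2.png

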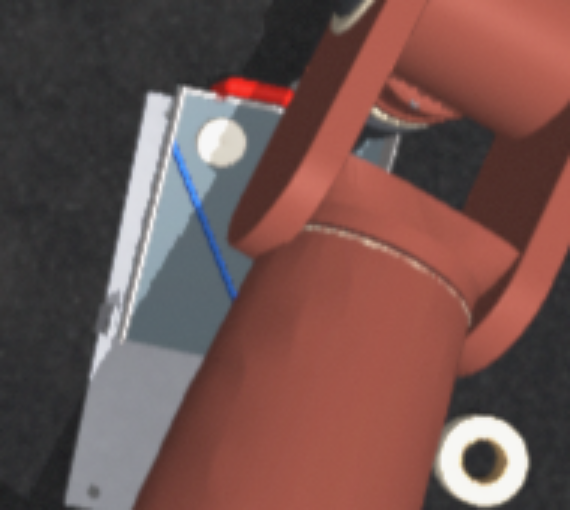

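View pics/scene2.png

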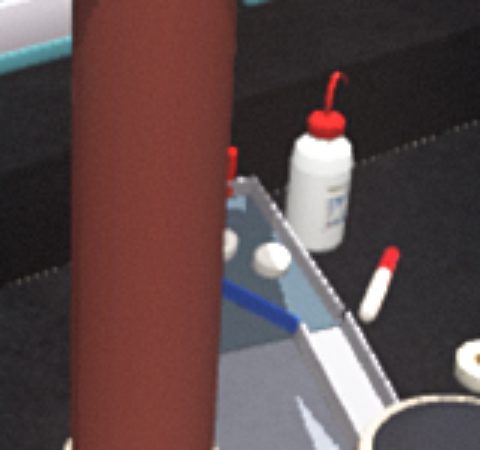

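The tray is lifting with the bar at top (255,92), and the caps have barely moved. Going on to 0.5 and then 0.55 rad.

>>> drive_tool([
  {"x": -0.37, "y": -0.18, "z": 0, "ax": 0, "ay": 0, "az": 0},
  {"x": -0.72, "y": -0.4, "z": 0, "ax": 0, "ay": 0, "az": 0},
  {"x": -1.06, "y": -0.64, "z": 0, "ax": 0, "ay": 0, "az": 0},
  {"x": -1.38, "y": -0.9, "z": 0, "ax": 0, "ay": 0, "az": 0},
  {"x": -1.7, "y": -1.17, "z": 0, "ax": 0, "ay": 0, "az": 0},
])

```text
time: 4.12
tool_pos: [0.5625, -0.2618, 0.2016]
tool_rot: [0.447, 0.552, 0.442, -0.548]
contact_force: [10.0, -0.9, 1.7]
gripper_width: 0.114
```

>>> drive_tool([
  {"x": -0.2, "y": -0.2, "z": 0, "ax": 0, "ay": 0, "az": 0},
  {"x": -0.3, "y": -0.29, "z": 0, "ax": 0, "ay": 0, "az": 0},
  {"x": -0.3, "y": -0.29, "z": 0, "ax": 0, "ay": 0, "az": 0},
  {"x": -0.3, "y": -0.29, "z": 0, "ax": 0, "ay": 0, "az": 0},
  {"x": -0.3, "y": -0.29, "z": 0, "ax": 0, "ay": 0, "az": 0},
])

```text
time: 4.53
tool_pos: [0.5555, -0.2602, 0.2095]
tool_rot: [0.447, 0.551, 0.442, -0.548]
contact_force: [9.0, -0.2, 4.6]
gripper_width: 0.111
```

```bash
cat > look.py <<'E'
import sys
from plant import sensors,cams
import cv2
import numpy as np
k=sys.argv[1]
A=[]
for n,c in(("top",(130,330,340,540)),("scene",(80,280,300,500))):
    f=cams.grab_frame(n)["img"];A.append(cv2.resize(f[c[0]:c[1],c[2]:c[3]],None,fx=2,fy=2,interpolation=cv2.INTER_CUBIC))
cv2.imwrite(f"pics/both{k}.png",np.hstack(A))
s=sensors.state();print(s["time"],s["tool_pos"],s["contact_force"],s["gripper_width"])
# tilt estimate from grasp point
yaw=np.radians(-12);ex=np.array([np.cos(yaw),np.sin(yaw),0]);o=np.array([.6065,-.271,0])-.202*ex
p=s["tool_pos"];print("tilt est",np.arctan2(p[2]+.019-.004-.075,(p-o)@ex)-.2426, "radius",np.hypot(p[2]+.015-.075,(p-o)@ex))
E
python3 look.py 3
```

```text
4.6333 [ 0.55550599 -0.26025689  0.20943948] [ 9.62785107 -0.47328715  3.77193975] 0.11248765160281908
tilt est 0.5413040317181173 radius 0.2116558147705306
```

View pics/both3.png

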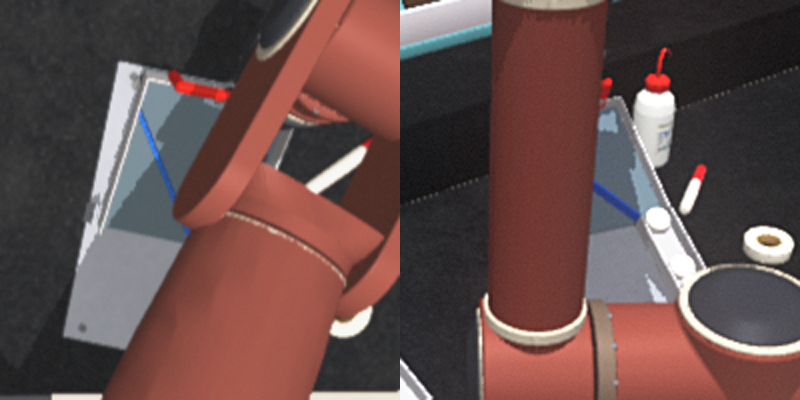

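The caps are running: in the scene half, one is in the channel at (683,265) and one at the outlet at (657,218). Hold about 2 s.

>>> drive_tool([
  {"x": 0, "y": 0, "z": 0, "ax": 0, "ay": 0, "az": 0},
  {"x": 0, "y": 0, "z": 0, "ax": 0, "ay": 0, "az": 0},
  {"x": 0, "y": 0, "z": 0, "ax": 0, "ay": 0, "az": 0},
  {"x": 0, "y": 0, "z": 0, "ax": 0, "ay": 0, "az": 0},
  {"x": 0, "y": 0, "z": 0, "ax": 0, "ay": 0, "az": 0},
])

```text
time: 5.05
tool_pos: [0.5555, -0.2603, 0.2094]
tool_rot: [0.447, 0.551, 0.442, -0.548]
contact_force: [9.5, -0.3, 5.3]
gripper_width: 0.115
```

>>> drive_tool([
  {"x": 0, "y": 0, "z": 0, "ax": 0, "ay": 0, "az": 0},
  {"x": 0, "y": 0, "z": 0, "ax": 0, "ay": 0, "az": 0},
  {"x": 0, "y": 0, "z": 0, "ax": 0, "ay": 0, "az": 0},
  {"x": 0, "y": 0, "z": 0, "ax": 0, "ay": 0, "az": 0},
  {"x": 0, "y": 0, "z": 0, "ax": 0, "ay": 0, "az": 0},
])

```text
time: 5.47
tool_pos: [0.5555, -0.2602, 0.2094]
tool_rot: [0.447, 0.551, 0.442, -0.548]
contact_force: [9.9, 0.6, 3.9]
gripper_width: 0.112
```

>>> drive_tool([
  {"x": 0, "y": 0, "z": 0, "ax": 0, "ay": 0, "az": 0},
  {"x": 0, "y": 0, "z": 0, "ax": 0, "ay": 0, "az": 0},
  {"x": 0, "y": 0, "z": 0, "ax": 0, "ay": 0, "az": 0},
  {"x": 0, "y": 0, "z": 0, "ax": 0, "ay": 0, "az": 0},
  {"x": 0, "y": 0, "z": 0, "ax": 0, "ay": 0, "az": 0},
])

```text
time: 5.88
tool_pos: [0.5555, -0.2603, 0.2094]
tool_rot: [0.447, 0.551, 0.442, -0.548]
contact_force: [8.9, -0.5, 5.9]
gripper_width: 0.114
```

>>> drive_tool([
  {"x": 0, "y": 0, "z": 0, "ax": 0, "ay": 0, "az": 0},
  {"x": 0, "y": 0, "z": 0, "ax": 0, "ay": 0, "az": 0},
  {"x": 0, "y": 0, "z": 0, "ax": 0, "ay": 0, "az": 0},
  {"x": 0, "y": 0, "z": 0, "ax": 0, "ay": 0, "az": 0},
  {"x": 0, "y": 0, "z": 0, "ax": 0, "ay": 0, "az": 0},
])

```text
time: 6.3
tool_pos: [0.5555, -0.2603, 0.2094]
tool_rot: [0.447, 0.551, 0.442, -0.548]
contact_force: [9.2, -0.5, 4.1]
gripper_width: 0.11
```

```bash
python3 look.py 4
```

```text
6.4 [ 0.55554788 -0.26024638  0.209432  ] [ 8.60471346 -0.74830334  4.23928849] 0.11238610802026419
tilt est 0.5411496399087896 radius 0.2116780095564508
```

View pics/both4.png

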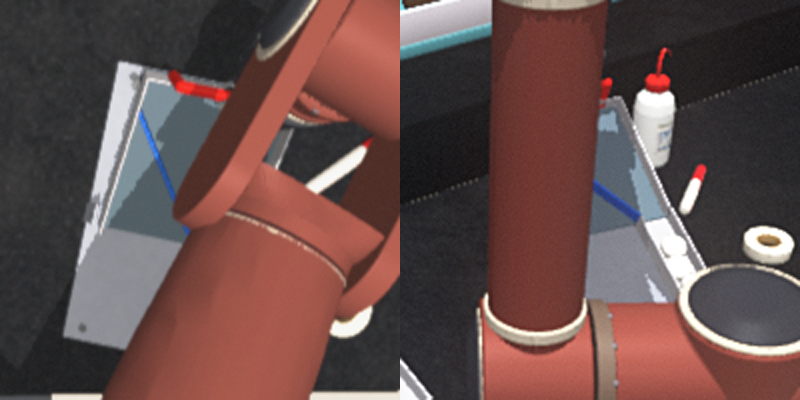

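Run:
```python
from plant import cams
import cv2,numpy as np
from h import *
f=cams.grab_frame("scene");T=np.array(f["cam_to_world"]);K=f["camera_matrix"]
yaw=np.radians(-12);ex=np.array([np.cos(yaw),np.sin(yaw),0]);ey=np.array([-ex[1],ex[0],0]);o=np.array([.6065,-.271,0])-.202*ex
a=np.radians(22)
for s in (0,.03,.04,.074,.108):
    P=o+ex*(-s*np.cos(a)+.015*-np.sin(a))+ey*-.054;P[2]=.075-s*np.sin(a)+.015*np.cos(a)
    c=T[:3,:3].T@(P-T[:3,3]);u=K@c/c[2];print(s,u[:2].round(1),"in both:",(400+2*(u[0]-300)).round(),(2*(u[1]-80)).round())
cv2.imwrite("pics/s5.png",cv2.resize(f["img"][150:250,380:480],None,fx=6,fy=6,interpolation=cv2.INTER_CUBIC))
```

```text
0 [427.5 186.1] in both: 655.0 212.0
0.03 [432.3 194.6] in both: 665.0 229.0
0.04 [433.9 197.5] in both: 668.0 235.0
0.074 [439.4 207.5] in both: 679.0 255.0
0.108 [445.1 217.7] in both: 690.0 275.0
```

View pics/s5.png

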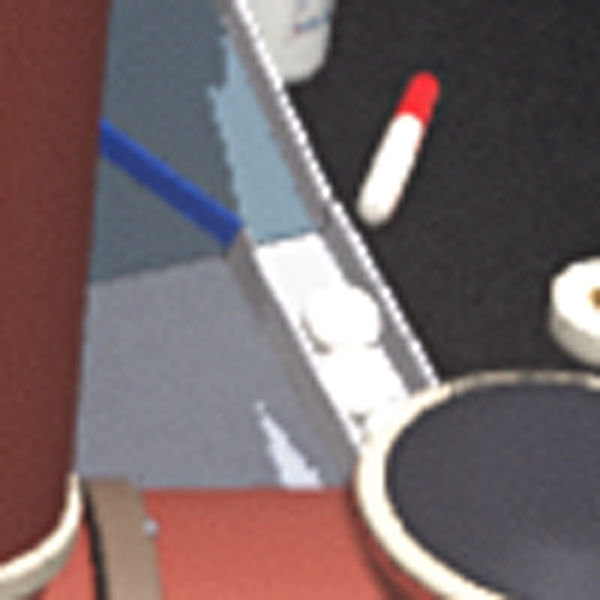

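Two caps are visible in a row in the channel at crop (342,313) and (358,372), with the edge of something white below them near (375,410) where the shoulder cuts the view. They sit too high for only two caps against the stop, so the third should be beneath. I'll hold a little longer, then lower.

>>> drive_tool([
  {"x": 0, "y": 0, "z": 0, "ax": 0, "ay": 0, "az": 0},
  {"x": 0, "y": 0, "z": 0, "ax": 0, "ay": 0, "az": 0},
  {"x": 0, "y": 0, "z": 0, "ax": 0, "ay": 0, "az": 0},
  {"x": 0, "y": 0, "z": 0, "ax": 0, "ay": 0, "az": 0},
  {"x": 0, "y": 0, "z": 0, "ax": 0, "ay": 0, "az": 0},
])

```text
time: 6.87
tool_pos: [0.5555, -0.2602, 0.2094]
tool_rot: [0.447, 0.551, 0.442, -0.548]
contact_force: [8.9, -0.4, 4.7]
gripper_width: 0.117
```

>>> drive_tool([
  {"x": 0.3, "y": 0.28, "z": 0, "ax": 0, "ay": 0, "az": 0},
  {"x": 0.62, "y": 0.56, "z": 0, "ax": 0, "ay": 0, "az": 0},
  {"x": 0.94, "y": 0.82, "z": 0, "ax": 0, "ay": 0, "az": 0},
  {"x": 1.28, "y": 1.06, "z": 0, "ax": 0, "ay": 0, "az": 0},
  {"x": 1.63, "y": 1.28, "z": 0, "ax": 0, "ay": 0, "az": 0},
])

```text
time: 7.28
tool_pos: [0.5862, -0.267, 0.1674]
tool_rot: [0.446, 0.551, 0.443, -0.549]
contact_force: [7.4, -0.5, 4.2]
gripper_width: 0.111
```

>>> drive_tool([
  {"x": 0.37, "y": 0.2, "z": 0, "ax": 0, "ay": 0, "az": 0},
  {"x": 0.74, "y": 0.4, "z": 0, "ax": 0, "ay": 0, "az": 0},
  {"x": 1.12, "y": 0.56, "z": 0, "ax": 0, "ay": 0, "az": 0},
  {"x": 1.5, "y": 0.72, "z": 0, "ax": 0, "ay": 0, "az": 0},
  {"x": 1.8, "y": 0.82, "z": 0, "ax": 0, "ay": 0, "az": 0},
])

```text
time: 7.7
tool_pos: [0.6053, -0.2713, 0.1207]
tool_rot: [0.446, 0.55, 0.444, -0.549]
contact_force: [6.8, -2.2, 1.4]
gripper_width: 0.113
```

```bash
python3 t.py .6081 -.2719 .1106; python3 look.py 6
```

```text
7.7 [ 0.6053 -0.2713  0.1207] [-0.53  0.23  1.61  0.    1.3  -0.32] [0.41 0.11 0.  ] [-0.01  0.01 -0.03]
7.8 [ 0.60557661 -0.271311    0.11996076] [ 8.42351219 -1.62277023  0.67311324] 0.11215435197824887
tilt est 0.047087807759321615 radius 0.20990765319124313
```

View pics/both6.png

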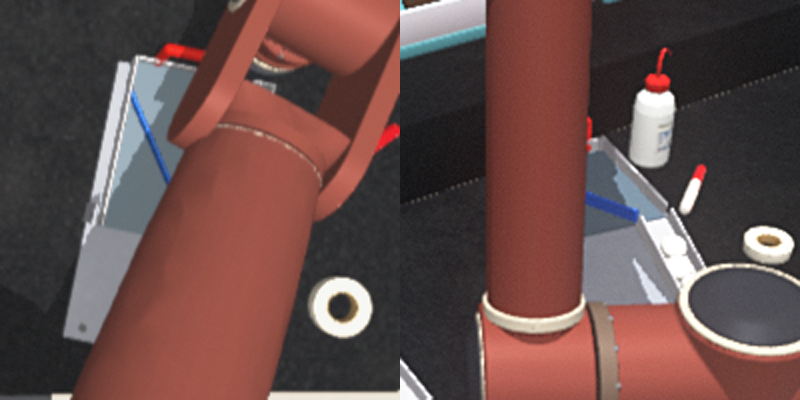

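Nearly level and the caps are unchanged. Now the last 9 mm down, until the tray rests.

>>> drive_tool([
  {"x": 0.15, "y": 0.03, "z": 0, "ax": 0, "ay": 0, "az": 0},
  {"x": 0.28, "y": 0.06, "z": 0, "ax": 0, "ay": 0, "az": 0},
  {"x": 0.36, "y": 0.08, "z": 0, "ax": 0, "ay": 0, "az": 0},
  {"x": 0.36, "y": 0.08, "z": 0, "ax": 0, "ay": 0, "az": 0},
])

```text
time: 8.13
tool_pos: [0.6076, -0.2718, 0.1122]
tool_rot: [0.446, 0.55, 0.444, -0.549]
contact_force: [9.7, -1.9, 1.3]
gripper_width: 0.113
```

```bash
python3 t.py .6081 -.2719 .1106
```

```text
8.1333 [ 0.6076 -0.2718  0.1122] [-0.53  0.24  1.61  0.    1.29 -0.32] [0.06 0.02 0.  ] [-0.01  0.01 -0.04]
```

>>> drive_tool([
  {"x": 0.07, "y": 0.03, "z": 0, "ax": 0, "ay": 0, "az": 0},
  {"x": 0.07, "y": 0.03, "z": 0, "ax": 0, "ay": 0, "az": 0},
  {"x": 0.07, "y": 0.03, "z": 0, "ax": 0, "ay": 0, "az": 0},
])

```text
time: 8.38
tool_pos: [0.6079, -0.2718, 0.111]
tool_rot: [0.446, 0.55, 0.444, -0.549]
contact_force: [7.4, -0.6, 2.9]
gripper_width: 0.114
```

>>> drive_tool([
  {"x": 0.03, "y": 0, "z": 0, "ax": 0, "ay": 0, "az": 0},
  {"x": 0.03, "y": 0, "z": 0, "ax": 0, "ay": 0, "az": 0},
  {"x": 0.03, "y": 0, "z": 0, "ax": 0, "ay": 0, "az": 0},
  {"x": 0.03, "y": 0, "z": 0, "ax": 0, "ay": 0, "az": 0},
  {"x": 0.03, "y": 0, "z": 0, "ax": 0, "ay": 0, "az": 0},
], hand=0.6)

```text
time: 8.8
tool_pos: [0.6059, -0.271, 0.1089]
tool_rot: [-0.444, -0.549, -0.445, 0.55]
contact_force: [0.5, -0.1, -0.2]
gripper_width: 0.599
```

Released, with forces near zero. Rise slowly at first, then faster.

>>> drive_tool([
  {"x": -0.5, "y": 0, "z": 0, "ax": 0, "ay": 0, "az": 0},
  {"x": -1, "y": 0, "z": 0, "ax": 0, "ay": 0, "az": 0},
  {"x": -2, "y": 0, "z": 0, "ax": 0, "ay": 0, "az": 0},
  {"x": -3.2, "y": 0, "z": 0, "ax": 0, "ay": 0, "az": 0},
  {"x": -4.7, "y": 0, "z": 0, "ax": 0, "ay": 0, "az": 0},
])

```text
time: 9.22
tool_pos: [0.6057, -0.2708, 0.2279]
tool_rot: [-0.444, -0.549, -0.446, 0.55]
contact_force: [0.3, 0.0, 0.1]
gripper_width: 0.598
```

```bash
python3 t.py .31 -.48 .26
```

```text
9.2167 [ 0.6057 -0.2708  0.2279] [-0.53  0.15  1.52 -0.    1.48 -0.32] [-1.27 -9.82 10.65] [-0.01 -0.01  0.03]
```

>>> drive_tool([
  {"x": -0.5, "y": -1, "z": 1.1, "ax": 0, "ay": 0, "az": 0},
  {"x": -1, "y": -2, "z": 2.2, "ax": 0, "ay": 0, "az": 0},
  {"x": -1.2, "y": -3, "z": 3.3, "ax": 0, "ay": 0, "az": 0},
  {"x": -1.2, "y": -4, "z": 4.4, "ax": 0, "ay": 0, "az": 0},
  {"x": -1.2, "y": -5, "z": 5.5, "ax": 0, "ay": 0, "az": 0},
])

```text
time: 9.63
tool_pos: [0.4548, -0.3809, 0.2607]
tool_rot: [0.447, 0.55, 0.443, -0.55]
contact_force: [-0.4, -2.0, -0.0]
gripper_width: 0.6
```

>>> drive_tool([
  {"x": 0, "y": -1, "z": 1.1, "ax": 0, "ay": 0, "az": 0},
  {"x": 0, "y": -2, "z": 2.2, "ax": 0, "ay": 0, "az": 0},
  {"x": 0, "y": -3, "z": 3.3, "ax": 0, "ay": 0, "az": 0},
  {"x": 0, "y": -4, "z": 4.4, "ax": 0, "ay": 0, "az": 0},
  {"x": 0, "y": -4.8, "z": 5.3, "ax": 0, "ay": 0, "az": 0},
])

```text
time: 10.05
tool_pos: [0.3086, -0.4857, 0.2597]
tool_rot: [-0.445, -0.549, -0.443, 0.55]
contact_force: [0.6, 0.8, -1.1]
gripper_width: 0.598
```

>>> drive_tool([
  {"x": 0, "y": -1, "z": 1.1, "ax": 0, "ay": 0, "az": 0},
  {"x": 0, "y": -2, "z": 2.2, "ax": 0, "ay": 0, "az": 0},
  {"x": 0, "y": -3, "z": 3.3, "ax": 0, "ay": 0, "az": 0},
  {"x": 0, "y": -3.6, "z": 4, "ax": 0, "ay": 0, "az": 0},
  {"x": 0, "y": -3.6, "z": 4, "ax": 0, "ay": 0, "az": 0},
])

```text
time: 10.47
tool_pos: [0.1981, -0.5658, 0.2594]
tool_rot: [-0.444, -0.55, -0.443, 0.552]
contact_force: [-0.0, 1.1, -0.7]
gripper_width: 0.601
```

```bash
python3 look.py 7
```

```text
10.5667 [ 0.2011919  -0.56382085  0.25894118] [-0.18169234 -0.31447807 -0.66966155] 0.6009228015815742
tilt est 1.9194726956600685 radius 0.23962180171264497
```

View pics/both7.png

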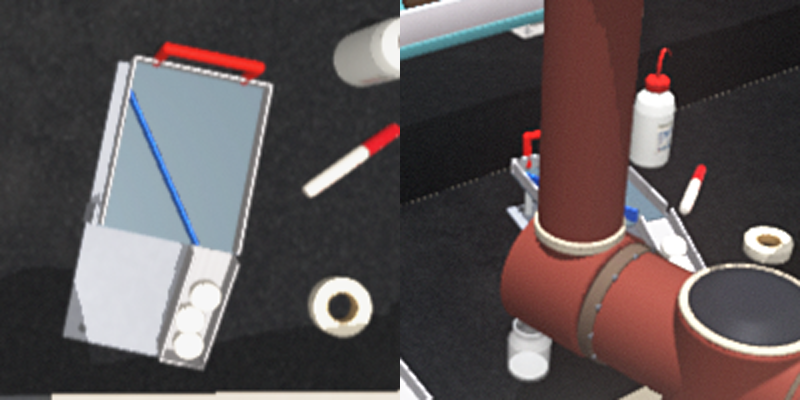

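All three caps lie in single file in the channel, at top half (205,295), (192,318) and (187,345). The tray is empty and level, with the bar back at its first pixel position, and the arm is clear.

```bash
python3 -c "
from plant import workorder
print(workorder.job_done())"
```

```text
the job is handed in; nothing more can be done
None
```

I gripped the white feeder's red handle from above and raised the tray to about 0.54 rad. I held it there for about 2.5 s, lowered it back to level, let go and moved the arm away. I handed the job in at about 10.6 s of the 38 s allowed.

- **Caps:** the last top view shows all three caps one behind the other in the channel and none left on the tray.
- **Tray:** the handle bar is back at its starting pixel position to within about 1 px, so the tray is level.
- **Forces:** the readings I took stayed at about 10 N or less, and were near zero after letting go.
- **Black feeder:** the arm never went near it, though I took no last picture of it.
- **Grip, one small disagreement:** the gripper stopped at 0.115, about 10 mm on a 12 mm bar. It also sat about 4 mm higher on the bar than planned, but the grip held throughout.
- **Grip, not seen:** the arm hid the fingers from both cameras while gripping. That they never touched the caps is worked out from the geometry, which puts the fingertips more than 10 mm above them.

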